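# Prop the supply chest's lid on its stay and stow the carton

### The job

Raise the supply chest's lid by its hanging stay and set the stay's foot down in the notch of the ledge on the chest's side, so that the lid stays up by itself; never let the lid drop. Then lay the small loose carton flat on the sloping floor inside, lengthwise down the slope, and slide it down until its end rests flat against the stop at the low end. Leave everything else on the table where it is.

Things in the scene. Friction and masses are not known exactly. Their poses are not given: they have to be found in the camera images.
- chest: Fixed white supply chest with a grey lid, 260 (x = -140 to 120) by 270 (y = -135 to 135) by 210 mm high to the rim, walls 12 mm. Origin: on the table, in the middle of its width; x points to its hinged rear side (away from the robot), y to the left, z up. The stay and its notched ledge are on its right (-y) side.
- lid (a joint): Lid angle in rad: 0 shut, 1.75 fully back, 1.2 to 1.32 once propped. The lid is a plate 258 mm long (x), 272 wide, 17 thick, about 0.5 kg (varies), without latch or spring: it falls shut if let go below 1.5 rad with no stay under it.
- hinge (a point): Point on the lid's hinge axis, in the middle of the chest's width: chest x = 115 mm, y = 0, z = 210 mm. The axis is parallel to the chest's y axis.
- stay (a joint): Angle in rad of the stay about its pivot, relative to the lid; turns freely, -2.4 to 2.4. 0: square to the lid, hanging straight down from the shut lid; it grows as the foot swings forward, towards the robot.
- foot (a point): Axis of the stay's foot bar where it lies over the ledge: round steel, 10 mm in diameter, chest y = -157 mm. The bar is slippery on the flat of the ledge: off the notch it slides forward and the lid falls.
- grip (a point): Middle of the dark round grip on the outer end of the same bar, on the bar's axis: 14 mm in diameter, 50 mm long along the chest's y axis, at chest y = -212 mm. At the start about 38 mm above the table. It can turn between the fingers.
- chute: Sloping aluminium floor inside the chest. Origin: on its upper surface, above the chest's origin (chest z = 168 mm). y points straight down the slope (to the chest's left, 0.21 rad downward), z square to the surface, x as the chest's. Spans x = -127 to 107 mm; the stop's face is at y = 114 mm, square to the slope. The carton does not slide by itself: push it.
- lancets: Small loose carton with purple and white print lying on the table to the right of the chest: 86 (x) by 54 (y) by 40 mm high, about 80 g (varies). Origin: centre of its underside. (The larger carton far back is not meant.)
- vial_1: Bystander: capped sample vial, 23 mm in diameter, 72 mm high; origin: centre of its underside
- vial_2: Bystander: capped sample vial like the other, 23 by 72 mm; origin: centre of its underside
- marker: Bystander: marker pen lying along its y axis, 135 mm long, 17 mm thick; origin: middle of its underside
- cassette_1: Bystander: white flat test cassette, 72 by 24 by 9 mm, lying in front of the chest; origin: centre of its underside
- ledge_top (a point): Point on the flat top of the steel ledge (chest x 15, y -159, z 197 mm). Ledge: along x, 22 mm wide in y. The notch in it is 18 mm wide and 12 deep (foot bar's axis in it at z = 190 mm); the ledge is clamped elsewhere each time: notch middle anywhere from chest x = 4 to 30 mm, not reported: feel for it or see it. Ledge ends 54 mm in front of, 47 mm behind the notch middle.
- pivot (a point): Stay's pivot on the lid's right edge, 150 mm in front of the hinge axis, parallel to it and at its height when shut. The stay is a steel strip 14 mm wide at chest y -140 to -145 mm; at its end, 172 mm from the pivot, a round bar stands out to the right along chest y. Lifting the bar lifts the lid; take it up in front of the ledge (bar at chest x of -62 mm or less), then back over it.
- cover (a point): Middle of the thin cover plate, flush with the rim, that roofs the low end of the sloping floor: chest y = 77 mm to the left wall, full depth. About 60 mm of height is free under it.
Not all that is in view belongs to the job. What is shaped like the lancets but green is not meant.

How it is judged:
By the outcome, as a careful person would: the job done as asked, in the order asked, and still so for the second after the job is handed in, with the robot touching nothing.
It also fails if it takes over 64 s, if anything falls off the work surface, if the arm or the gripper's body presses on something with over 40 N, if the wrist force passes 120 N, or if a joint passes its speed limit or range.

### The arm

A 7-joint arm with a two-finger parallel gripper is mounted at the origin on a cart in front of the work surface, level with it; the furniture and walls round the work are solid. World frame = base frame: x ahead of the robot, y to its left, z up, the work surface at z = 0. Lengths are in m, angles in rad, forces in N, time in s.
With the tool pointing down it reaches from about 0.35 to 0.9 m from the base axis. Payload 8.1 kg.
Tool frame: the origin (TCP) lies at the centre of the arm's flange, where the gripper is bolted on; the fingertips stand 178 mm ahead of it and the grasp point (between the pads) lies 159 mm ahead of it; z points along the fingers, y is the direction in which the jaws open and shut (so a half turn about z gives the same grasp; the last joint's range is limited). The gripper opens to 92 mm and grips with 3 to 60 N. Pads are 19 mm wide; open, the fingers measure 130 mm over their backs; the gripper's body (75 mm by 190 mm) begins 47 mm behind the grasp point.
Start: joints at [-1.215, 0.434, 0.025, 1.573, -0.012, 1.134, -0.075], TCP at [0.277, 0.56, 0.405] pointing down, gripper open.
Joint ranges: [-2.62, 2.62], [-0.44, 2.09], [-1.27, 1.32], [0.08, 2.57], [-1.32, 4.46], [0.12, 2], [-2.74, 2.74]. Speed limits (rad/s): [2.22, 2.22, 3.01, 3.01, 3.14, 3.14, 3.14].

### API

Orientations are given as a rotation vector (axis times angle).
In Python, from cell import arm gives the robot as it stands. The module is installed in compiled form; this text tells all that it offers.
- The arm moves only by the tool move_arm, never from a script. Its argument "steps" is a list of rows, each a list of 4 numbers: the shift along the tool's x, y, z in mm, then the turn about the tool's z in rad. In form: [[x, y, z, twist], ...]. A call has 1 to 20 rows; each row is the pose to reach, as a shift and turn from the pose commanded when the call began, along the tool's axes at that moment; what a row does not reach only later rows make up. A row lasts 1/8 s, in which the tool goes at most 62.5 mm and 10.7 degrees, less where a joint would pass 70% of its speed; a pose out of reach is approached as far as the arm can. A call with a gripper value outside its range is refused whole. "grip" is the finger opening in mm, from 0 to 91.8, set as the call begins (left out, the last holds). The fingers move at their own pace and stop on an object; "grip_force" is the grip in N (left out, the last holds). Time passes only in rows, so rows that repeat a pose let the fingers close. It gives the time, the measured TCP pose, the force and the opening at its end, in the units of the state.
- arm.observe(): the state, without advancing time (a new reading comes with each control period).
- arm.get_image(name): name is "scene" or "top" or "wrist"; returns the picture (420x560x3 uint8, red, green, blue); there is no depth.
- arm.camera_info(name): a dict with "mtx" (3x3 intrinsics, pixels), "pose" (4x4, takes a point from camera to world coordinates); the wrist camera has in their place "T_tool_cam" (4x4, takes a point from camera to tool coordinates, whose origin is the TCP and whose axes are the flange's). Camera axes: x right, y down, z forward; pixel columns grow to the right and rows downward; lengths in m; the calibration is good to about 2 mm. A picture is of the moment at which its call begins: read the wrist's pose just before it. camera_info takes no time and is no camera call.
- arm.sign_off(): hands the job in, once; it reports no verdict.
The state is a dict: "clock": time; "joints": joint angles; "dq": joint speeds; "joint_efforts": joint torques, N m; "position": TCP position; "ee_rot": TCP orientation; "force": force on the tool from outside, world axes, zero at the start; "ft_torque": the same for the moment, N m; "width": opening from 0.0 (shut) to 1.0 (fully open).
Only numpy, scipy, OpenCV 4.12 (cv2) and the standard library are available. Lean on these libraries where they do the work, as an engineer would, in place of code of your own. Each camera call takes 0.05 s, during which the arm holds its last target.

## Working session

There is one attempt and no reset: what is moved stays moved. The work goes in short steps, Python scripts to look and compute and a tool call to move; the robot and the scene stay as the last step left them, time stands still between calls to the robot, and variables do not carry over. Pictures are saved under pics/ and viewed, and the job is handed in when it is done.

Besides the shell and the picture viewer there is one more tool, called by a JSON object that holds its "fn" and its "kwargs". move_arm: Moves the arm, as the interface text tells. Its arguments: {"type":"object","properties":{"steps":{"type":"array"},"grip":{"type":"number"},"grip_force":{"type":"number"}},"required":["steps"]}

```bash
mkdir -p pics; python3 - <<'E'
from cell import arm
import cv2,numpy as np
np.set_printoptions(precision=4,suppress=True)
s=arm.observe()
for k,v in s.items(): print(k,v)
for n in ["scene","top","wrist"]:
    im=arm.get_image(n); cv2.imwrite(f"pics/{n}0.png",im[:,:,::-1])
    ci=arm.camera_info(n)
    for k,v in ci.items(): print(n,k,np.array(v))
E
```

```text
clock 0.0
joints [-1.2146  0.4352  0.025   1.5741 -0.0116  1.134  -0.0751]
dq [ 0.0003 -0.0006  0.0006 -0.0001  0.0011  0.0017  0.0008]
joint_efforts [ -0.0007 -66.7841   0.9848 -31.446   -0.0605   0.0431   0.0002]
position [0.2767 0.5601 0.4039]
ee_rot [-0.7145 -3.059   0.0024]
force [-0.7132  0.2224  0.2106]
ft_torque [-0.0353 -0.0033  0.0069]
width 0.9991217316273537
scene mtx [[435.1133   0.     281.7033]
 [  0.     435.1133 210.5702]
 [  0.       0.       1.    ]]
scene pose [[ 0.8319 -0.3732  0.4107  0.1313]
 [-0.5548 -0.5431  0.6303 -0.5195]
 [-0.0122 -0.7522 -0.6588  0.8186]
 [ 0.      0.      0.      1.    ]]
top mtx [[391.9004   0.     273.537 ]
 [  0.     391.9004 208.7151]
 [  0.       0.       1.    ]]
top pose [[-0.0273 -0.9865  0.1614  0.3916]
 [-0.9996  0.0253 -0.0144  0.1343]
 [ 0.0102 -0.1618 -0.9868  1.1609]
 [ 0.      0.      0.      1.    ]]
wrist mtx [[376.8012   0.     278.4676]
 [  0.     376.8012 208.0327]
 [  0.       0.       1.    ]]
wrist T_tool_cam [[ 0.0006 -0.9679 -0.2512  0.066 ]
 [ 1.      0.0008 -0.0006 -0.0001]
 [ 0.0008 -0.2512  0.9679  0.0202]
 [ 0.      0.      0.      1.    ]]
```

View pics/scene0.png

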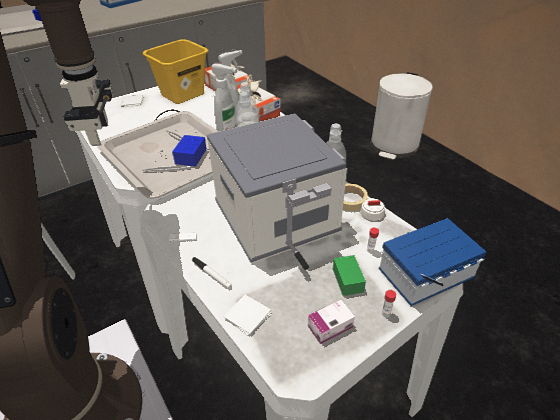

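View pics/top0.png

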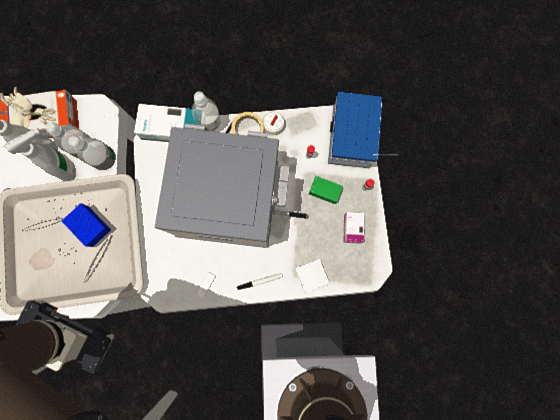

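View pics/wrist0.png

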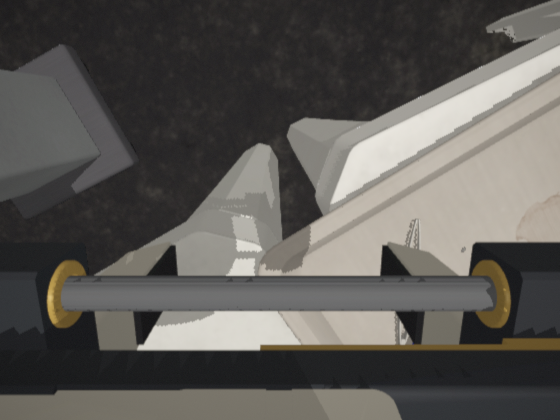

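```bash
python3 - <<'E'
import cv2
a=cv2.imread('pics/top0.png'); b=cv2.imread('pics/scene0.png')
cv2.imwrite('pics/t_crop.png',cv2.resize(a[110:310,150:400],None,fx=3.2,fy=3,interpolation=cv2.INTER_CUBIC) if 0 else cv2.resize(a[120:310,150:400],None,fx=3,fy=3,interpolation=cv2.INTER_CUBIC))
cv2.imwrite('pics/s_crop.png',cv2.resize(b[160:280,250:370],None,fx=5,fy=5,interpolation=cv2.INTER_CUBIC))
E
```

```text
(no output)
```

View pics/t_crop.png

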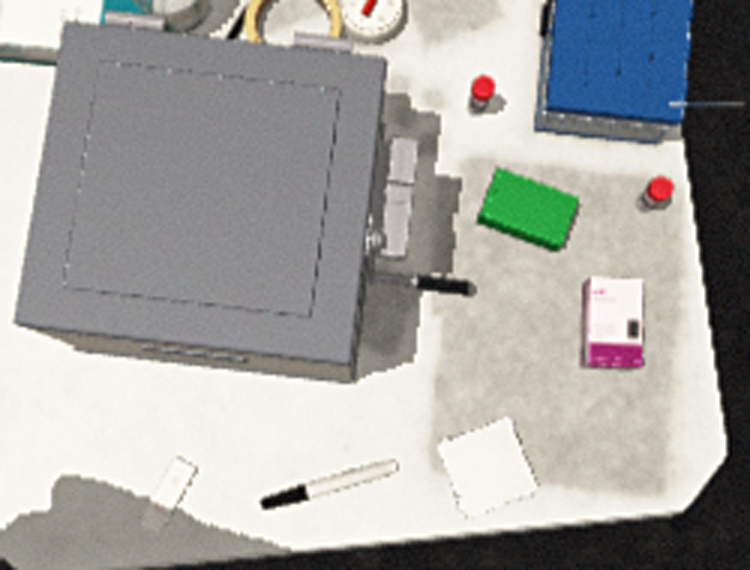

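View pics/s_crop.png

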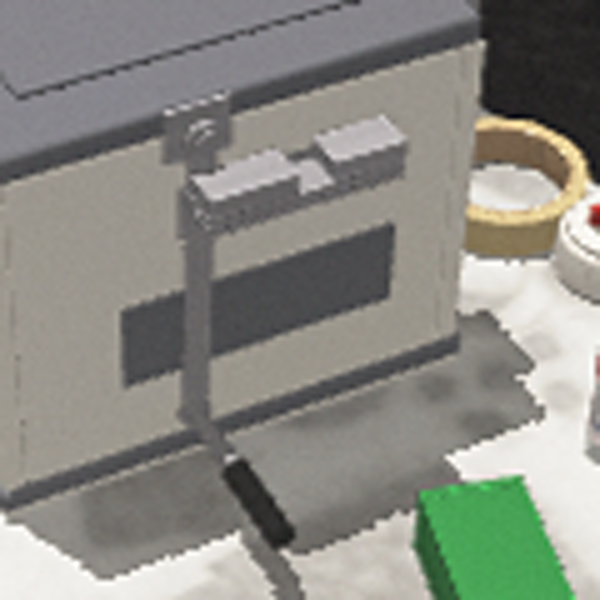

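```bash
cat > h.py <<'E'
import numpy as np,cv2
from cell import arm
np.set_printoptions(precision=4,suppress=True)
def ray(name,uv,pose=None):
    ci=arm.camera_info(name); K=np.array(ci['mtx']); P=np.array(ci['pose']) if pose is None else pose
    d=P[:3,:3]@np.linalg.inv(K)@np.array([uv[0],uv[1],1.]); return P[:3,3],d
def onz(name,uv,z,pose=None):
    o,d=ray(name,uv,pose); return o+d*(z-o[2])/d[2]
def proj(name,X,pose=None):
    ci=arm.camera_info(name); K=np.array(ci['mtx']); P=np.array(ci['pose']) if pose is None else pose
    c=(np.array(X)-P[:3,3])@P[:3,:3]; q=c@K.T; return q[...,:2]/q[...,2:]
def tri(r1,r2):
    (o1,d1),(o2,d2)=r1,r2
    t=np.linalg.lstsq(np.c_[d1,-d2],o2-o1,rcond=None)[0]
    a=o1+d1*t[0]; b=o2+d2*t[1]; return (a+b)/2,np.linalg.norm(a-b)
def wpose(s):
    T=np.eye(4); T[:3,:3]=cv2.Rodrigues(np.array(s['ee_rot'],float))[0]; T[:3,3]=s['position']
    return T@np.array(arm.camera_info('wrist')['T_tool_cam'])
E
python3 - <<'E'
from h import *
a=cv2.imread('pics/top0.png').astype(int)
for p in [(220,180),(200,235),(260,241),(284,170),(283,195),(310,215),(260,238)]: print(p,a[p[1],p[0]])
b=cv2.imread('pics/top0.png')
h=cv2.cvtColor(b,cv2.COLOR_BGR2HSV).astype(int)
m=((b.max(2)>90)&(b.max(2)<150)&(b.max(2).astype(int)-b.min(2)<30)&(b[:,:,0].astype(int)-b[:,:,1]>=2)).astype(np.uint8)
m[:, :150]=0;m[:,300:]=0;m[:110]=0;m[260:]=0
m=cv2.morphologyEx(m,cv2.MORPH_CLOSE,np.ones((5,5)))
m=cv2.morphologyEx(m,cv2.MORPH_OPEN,np.ones((9,9)))
c=max(cv2.findContours(m,0,2)[0],key=cv2.contourArea)
print(cv2.contourArea(c),cv2.approxPolyDP(c,4,True)[:,0].tolist())
cc=(h[:,:,0]>125)&(h[:,:,0]<170)&(h[:,:,1]>60); print(cc.sum())
for n,m2 in (('black',(b.max(2)<45)),):
    m2=m2.copy(); k=m2[205:225,280:315]; ys,xs=np.where(k); print(n,xs.min()+280,xs.max()+280,ys.min()+205,ys.max()+205,len(xs))
    print(cv2.minAreaRect(np.c_[xs+280,ys+205].astype(np.float32)))
E
```

```text
(220, 180) [138 137 139]
(200, 235) [135 139 145]
(260, 241) [100 112 111]
(284, 170) [178 178 186]
(283, 195) [183 188 193]
(310, 215) [174 188 195]
(260, 238) [154 151 151]
11163.5 [[172, 128], [157, 227], [221, 239], [266, 240], [277, 140]]
4349
black 289 305 213 217 54
((297.1692810058594, 214.64617919921875), (16.124515533447266, 3.224903106689453), 7.125016689300537)
```

```bash
python3 - <<'E'
from h import *
import cv2
a=cv2.imread('pics/top0.png')
R=lambda x,y:cv2.resize(a[y:y+30,x:x+40],None,fx=9,fy=9,interpolation=cv2.INTER_NEAREST)
cv2.imwrite('pics/corn.png',np.vstack([np.hstack([R(155,115),R(255,125)]),np.hstack([R(145,215),R(250,225)])]))
E
```

```text
(no output)
```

View pics/corn.png

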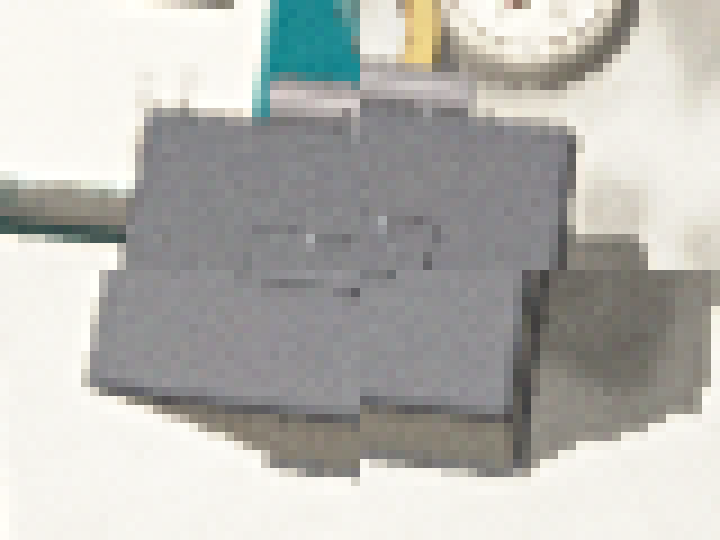

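```bash
python3 - <<'E'
from h import *
pix=dict(RL=(170.4,126.5),RR=(277.6,138.9),FL=(154.5,226.6),FR=(266.2,239.8))
for z in (.21,.2185,.227,.235):
    P={k:onz('top',v,z) for k,v in pix.items()}
    n=lambda a,b:np.linalg.norm(P[a]-P[b])*1000
    print(z,n('RL','RR'),n('FL','FR'),n('RL','FL'),n('RR','FR'))
z=.227
P={k:onz('top',v,z)[:2] for k,v in pix.items()}
ey=(P['RL']-P['RR']+P['FL']-P['FR']); ex=(P['RL']+P['RR']-P['FL']-P['FR'])
print(np.arctan2(ex[1],ex[0]),np.arctan2(-ey[0],ey[1]), P)
# ledge etc
c=np.mean(list(P.values()),0); print('lid centre',c)
g=[onz('top',p,.038) for p in((289,213.9),(305.5,216))]; print('grip ends',g)
E
```

```text
0.21 274.0550781155382 273.6863997853645 257.18794803519353 257.2322039710397
0.2185 271.60521005696927 271.23982746308036 254.8888607740747 254.9327210916228
0.227 269.1553419984004 268.79325514079625 252.58977351295619 252.6332382122059
0.235 266.8495838256297 266.49059883747 250.4259266789623 250.4690190315783
-0.13606172556126106 -0.14404612153807522 {'RL': array([0.7587, 0.3721]), 'RR': array([0.72  , 0.1057]), 'FL': array([0.5084, 0.4062]), 'FR': array([0.4698, 0.1402])}
lid centre [0.6142 0.2561]
grip ends [array([0.5589, 0.0735, 0.038 ]), array([0.5515, 0.0259, 0.038 ])]
```

```bash
python3 - <<'E'
from h import *
import cv2
a=cv2.imread('pics/scene0.png')
R=lambda x,y:cv2.resize(a[y:y+30,x:x+40],None,fx=9,fy=9,interpolation=cv2.INTER_NEAREST)
cv2.imwrite('pics/corn2.png',np.vstack([np.hstack([R(190,110),R(265,105)]),np.hstack([R(230,175),R(320,140)])]))
cv2.imwrite('pics/ledge.png',cv2.resize(a[180:260,275:345],None,fx=7.5,fy=7.5,interpolation=cv2.INTER_NEAREST))
E
```

```text
(no output)
```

View pics/corn2.png

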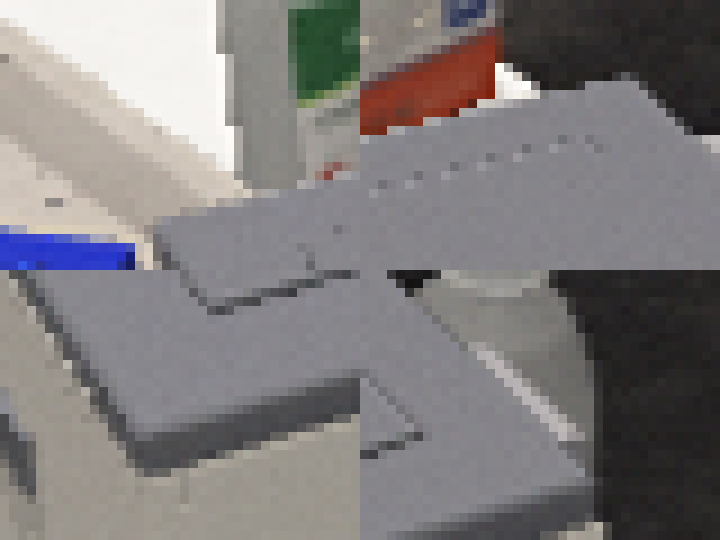

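View pics/ledge.png

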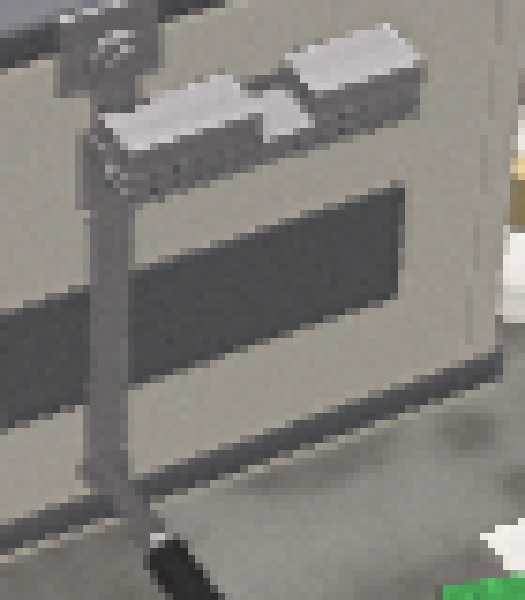

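```bash
cat > fit.py <<'E'
from h import *
from scipy.optimize import least_squares
T=dict(RL=(170.4,126.5),RR=(277.6,138.9),FL=(154.5,226.6),FR=(266.2,239.8))
S=dict(RL=(294.5,113.2),RR=(345.1,162.8),FL=(206.7,134.2),FR=(245.1,192.3))
TP=[];O=[];N=[]
def build(p):
    X,Y,yaw,xf,zt,n=p
    c={'RL':(xf+.258,.136,zt),'RR':(xf+.258,-.136,zt),'FL':(xf,.136,zt),'FR':(xf,-.136,zt)}
    L=[]
    for k in c: L+=[('top',c[k],T[k],k),('scene',c[k],S[k],k)]
    L+=[('scene',(n-.054,-.170,.197),(290.8,199.8),'lf'),('scene',(n+.047,-.170,.197),(330.7,188.2),'lr'),
        ('scene',(n-.009,-.170,.197),(309.4,195.8),'nf'),('scene',(n+.009,-.170,.197),(316.1,192.4),'nr'),
        ('top',(-.035,-.212,.038),(297.2,214.8),'grip')]
    return L
def c2w(p,q):
    X,Y,yaw=p[:3]; q=np.array(q); return np.array([X+np.cos(yaw)*q[0]-np.sin(yaw)*q[1],Y+np.sin(yaw)*q[0]+np.cos(yaw)*q[1],q[2]])
def res(p):
    return np.concatenate([(proj(c,c2w(p,q))-np.array(o)) for c,q,o,_ in build(p)])
if __name__=='__main__':
    r=least_squares(res,[.62,.256,-.14,-.143,.225,.015],loss='soft_l1')
    print(r.x)
    for (c,q,o,k),e in zip(build(r.x),res(r.x).reshape(-1,2)): print(c,k,e)
    np.save('chest.npy',r.x)
    for q in [(-.035,-.212,.038),(r.x[5],-.212,.19),(.115,0,.21)]: print(c2w(r.x,q))
E
python3 fit.py
```

```text
[ 0.6208  0.2552 -0.1438 -0.1356  0.225   0.0131]
top RL [ 0.1447 -0.7552]
scene RL [ 0.3701 -0.6396]
top RR [ 1.0146 -0.6776]
scene RR [1.7251 0.1749]
top FL [-1.0616  1.0843]
scene FL [-0.5377  0.2387]
top FR [0.0875 1.1803]
scene FR [0.0681 1.2062]
scene lf [0.3501 0.2339]
scene lr [-0.2468 -0.6186]
scene nf [-0.4236 -1.4141]
scene nr [-0.1365 -0.2278]
top grip [-0.214  -0.0227]
[0.5558 0.0504 0.038 ]
[0.6033 0.0436 0.19  ]
[0.7346 0.2388 0.21  ]
```

```bash
cat >> h.py <<'E'
P0=np.load('chest.npy') if __import__('os').path.exists('chest.npy') else None
def c2w(q,p=None):
    X,Y,yaw=(P0 if p is None else p)[:3]; q=np.array(q); return np.array([X+np.cos(yaw)*q[0]-np.sin(yaw)*q[1],Y+np.sin(yaw)*q[0]+np.cos(yaw)*q[1],q[2]])
def w2c(w):
    X,Y,yaw=P0[:3]; d=np.array(w)-[X,Y,0]; return np.array([np.cos(yaw)*d[0]+np.sin(yaw)*d[1],-np.sin(yaw)*d[0]+np.cos(yaw)*d[1],d[2]])
def plan(graspw,head):
    """shift in tool axes mm + twist to bring grasp point to graspw with tool x along world heading"""
    s=arm.observe(); R=cv2.Rodrigues(np.array(s['ee_rot'],float))[0]
    g=np.array(s['position'])+R@[0,0,.159]
    d=R.T@(np.array(graspw)-g)*1000
    h=np.arctan2(R[1,0],R[0,0]); tw=-(head-h); tw=(tw+np.pi)%(2*np.pi)-np.pi
    print('t',s['clock'],'grasp now',g,'chest',w2c(g)*1000,'head',h,'F',s['force'],'w',s['width']*91.8)
    print('shift',d.round(1),'twist',round(tw,3))
E
python3 - <<'E'
from h import *
t=c2w((-.035,-.218,.16)); print(t)
plan(t,P0[2]-np.pi/2); plan(t,P0[2]+np.pi/2); print(arm.observe()['joints'])
b=cv2.imread('pics/top0.png');h=cv2.cvtColor(b,cv2.COLOR_BGR2HSV)
c=b[210:250,335:375]; cv2.imwrite('pics/cart.png',cv2.resize(c,None,fx=14,fy=14,interpolation=cv2.INTER_NEAREST))
E
```

```text
[0.5549 0.0445 0.16  ]
t 0.15 grasp now [0.2767 0.56   0.2451] chest [-384.175   252.3274  245.0956] head 2.682648659868189 F [-0.1286  0.0741  0.0038] w 92.0982579101834
shift [-477.8 -338.8   85.6] twist -1.886
t 0.15 grasp now [0.2767 0.56   0.2451] chest [-384.175   252.3274  245.0956] head 2.682648659868189 F [-0.1286  0.0741  0.0038] w 92.0982579101834
shift [-477.8 -338.8   85.6] twist 1.256
[-1.2145  0.4351  0.025   1.5739 -0.0116  1.134  -0.0751]
```

View pics/cart.png

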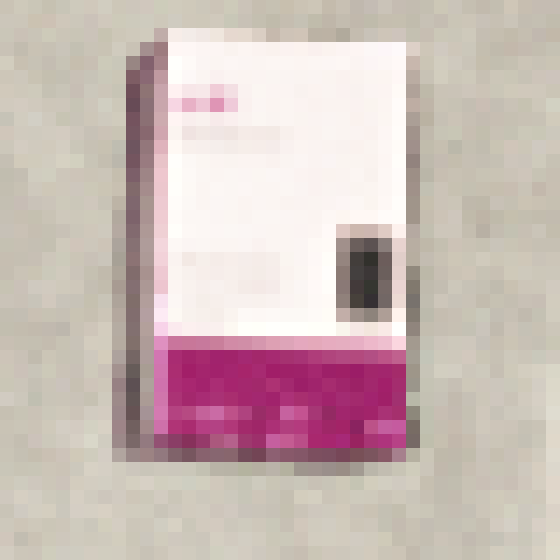

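{"fn": "move_arm", "kwargs": {"steps": [[0, 0, -60, 0], [0, 0, -120, 0], [-40, -25, -150, 0.1], [-85, -60, -150, 0.25], [-130, -92, -150, 0.4], [-175, -125, -150, 0.55], [-220, -157, -150, 0.7], [-265, -190, -150, 0.85], [-310, -222, -150, 1.0], [-355, -255, -150, 1.15], [-400, -287, -150, 1.256], [-440, -315, -150, 1.256], [-475, -337, -150, 1.256], [-475, -337, -150, 1.256], [-475, -337, -150, 1.256]]}}

```text
clock: 2.02
position: [0.5532, 0.0484, 0.5544]
ee_rot: [-2.375, -2.056, 0.001]
force: [-0.8, -0.9, -0.6]
width: 1.004
```

```bash
python3 - <<'E'
from h import *
t=c2w((-.070,-.216,.2)); plan(t,P0[2]+np.pi/2); s=arm.observe(); print(s['joints'],s['ee_rot'])
np.save('w1.npy',wpose(s))
cv2.imwrite('pics/w1.png',arm.get_image('wrist')[:,:,::-1])
a=arm.get_image('scene')[:,:,::-1];cv2.imwrite('pics/s1.png',a)
cv2.imwrite('pics/s1c.png',cv2.resize(a[0:200,150:400],None,fx=3,fy=3))
E
```

```text
t 2.025 grasp now [0.5531 0.0485 0.3954] chest [ -37.3592 -214.3236  395.3975] head 1.4270046089365338 F [-0.763  -0.8584 -0.5791] w 92.13942911304554
shift [ -1.7 -32.5 195.4] twist -0.0
[-0.5897  0.2405  0.5315  1.5253 -0.1231  1.4099 -0.1948] [-2.3746 -2.0556  0.0006]
```

View pics/w1.png

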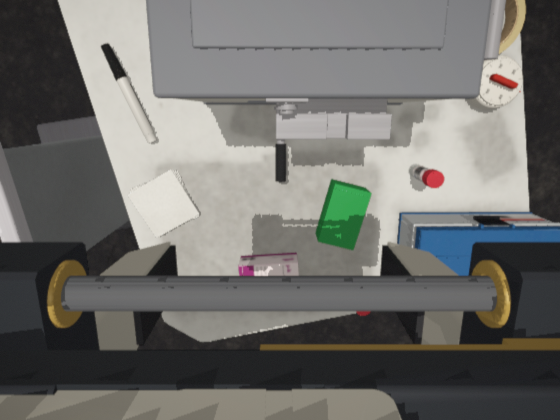

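View pics/s1.png

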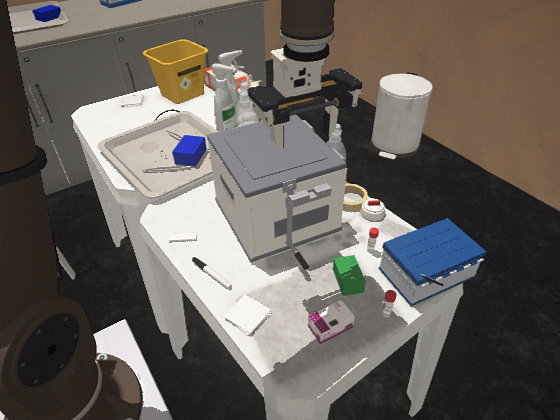

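```bash
python3 - <<'E'
from h import *
a=cv2.imread('pics/w1.png')
cv2.imwrite('pics/w1c.png',cv2.resize(a[85:190,265:400],None,fx=5.5,fy=5.5,interpolation=cv2.INTER_NEAREST))
W=np.load('w1.npy')
X=[c2w(q) for q in [(-.035,-.187,.038),(-.035,-.237,.038),(P0[5]-.054,-.17,.197),(P0[5]+.047,-.17,.197),(P0[5]-.009,-.17,.197),(P0[5]+.009,-.17,.197),(P0[3],-.136,.225),(P0[3]+.258,-.136,.225)]]
print(proj('wrist',np.array(X),W))
E
```

```text
[[279.8376 141.2475]
 [279.7822 179.1816]
 [273.4249 136.2712]
 [388.0915 136.351 ]
 [324.4996 136.3067]
 [344.936  136.321 ]
 [152.5472  94.7224]
 [480.6699  94.8909]]
```

View pics/w1c.png

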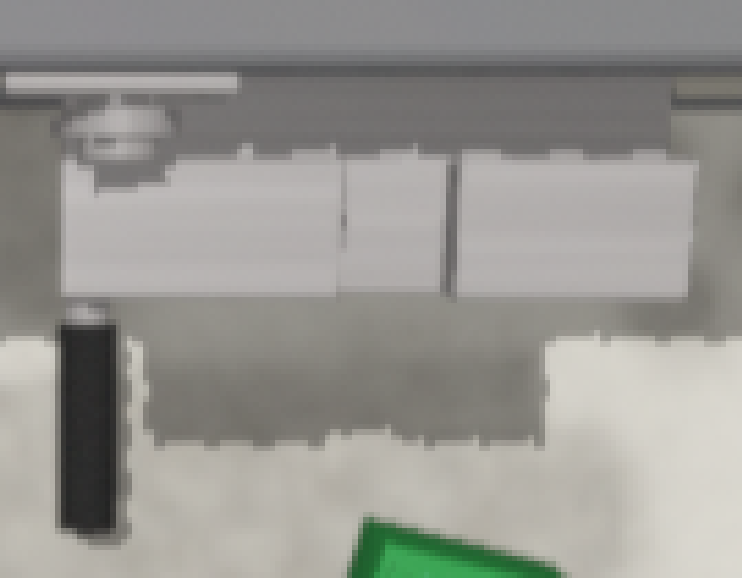

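```bash
python3 - <<'E'
from h import *
W=np.load('w1.npy')
print(proj('wrist',np.array([c2w((x,y,0.02)) for x in(-.14,-.116,-.024,-.004) for y in (-.21,-.23)]),W))
plan(c2w((-.070,-.221,.040)),P0[2]+np.pi/2)
E
```

```text
[[202.7549 157.2099]
 [203.4831 171.7652]
 [220.3585 157.2238]
 [220.9155 171.7801]
 [287.8643 157.277 ]
 [287.7647 171.8371]
 [302.5447 157.2886]
 [302.3023 171.8495]]
t 2.125 grasp now [0.553  0.0493 0.3956] chest [ -37.609  -213.5266  395.5579] head 1.4288857695821515 F [-0.046   0.6109 -0.3591] w 91.99664792668186
shift [ -7.6 -32.2 355.6] twist 0.002
```

{"fn": "move_arm", "kwargs": {"steps": [[-4, -16, 50, 0], [-7.5, -32, 100, 0], [-7.5, -32, 150, 0], [-7.5, -32, 200, 0], [-7.5, -32, 245, 0], [-7.5, -32, 275, 0], [-7.5, -32, 275, 0]]}}

```text
clock: 3.0
position: [0.5196, 0.0461, 0.2782]
ee_rot: [-2.372, -2.056, 0.006]
force: [0.0, -0.4, 0.9]
width: 1.001
```

```bash
python3 - <<'E'
from h import *
plan(c2w((-.070,-.221,.040)),P0[2]+np.pi/2); s=arm.observe();print(s['joints'])
W=wpose(s)
cv2.imwrite('pics/w2.png',arm.get_image('wrist')[:,:,::-1])
cv2.imwrite('pics/s2.png',arm.get_image('scene')[:,:,::-1])
E
```

```text
t 3.0 grasp now [0.5189 0.046  0.1192] chest [ -70.8382 -221.6664  119.1794] head 1.4284901876816896 F [ 0.0281 -0.3622  0.9306] w 91.89799405895208
shift [ 0.8  1.2 79.2] twist 0.001
[-0.52    0.4394  0.442   1.9949 -0.2652  0.7669 -0.0637]
```

View pics/w2.png

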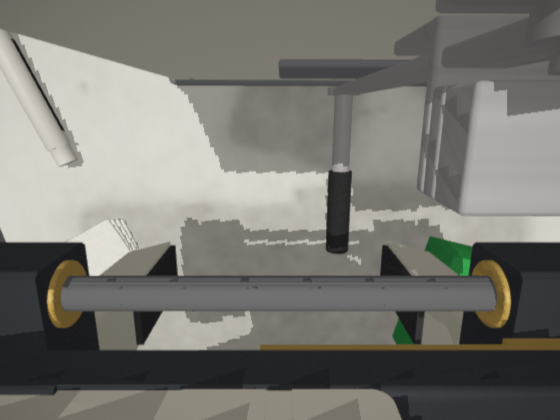

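View pics/s2.png

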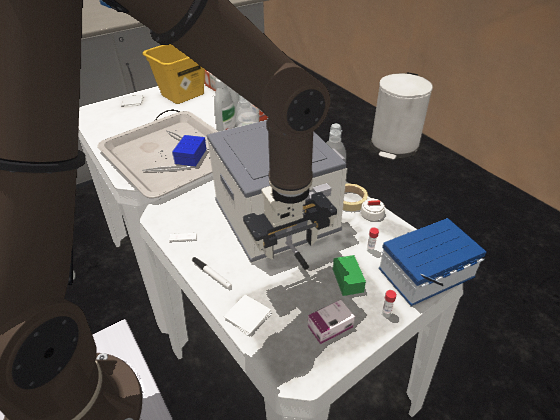

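{"fn": "move_arm", "kwargs": {"steps": [[0, 5, 25, 0], [0, 5, 50, 0], [0, 5, 70, 0], [0, 5, 78, 0], [0, 5, 78, 0]]}}

```text
clock: 3.72
position: [0.526, 0.0445, 0.2025]
ee_rot: [2.375, 2.056, 0.002]
force: [-0.4, -0.4, 0.2]
width: 0.997
```

```bash
python3 - <<'E'
from h import *
plan(c2w((-.070,-.221,.040)),P0[2]+np.pi/2)
cv2.imwrite('pics/w3.png',arm.get_image('wrist')[:,:,::-1])
E
```

```text
t 3.725 grasp now [0.5262 0.0446 0.0435] chest [ -63.4392 -222.0284   43.5359] head 1.4270620833200183 F [-0.4136 -0.3623  0.2107] w 91.53768564256457
shift [ 1.  -6.6  3.5] twist 0.0
```

View pics/w3.png

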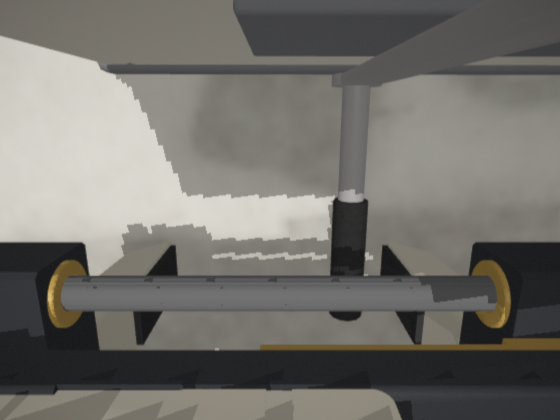

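{"fn": "move_arm", "kwargs": {"steps": [[0, 0, 0, 0], [0, 0, 0, 0], [0, 0, 0, 0], [0, 0, 0, 0], [0, 0, 0, 0], [0, 0, 0, 0], [0, 0, 0, 0], [0, 0, 0, 0]], "grip": 5, "grip_force": 25}}

```text
clock: 4.78
position: [0.5256, 0.0443, 0.2017]
ee_rot: [2.376, 2.056, 0.0]
force: [0.3, 0.6, -0.3]
width: 0.182
```

```bash
python3 - <<'E'
from h import *
plan(c2w((-.080,-.221,.10)),P0[2]+np.pi/2)
cv2.imwrite('pics/w4.png',arm.get_image('wrist')[:,:,::-1])
E
```

```text
t 4.775 grasp now [0.5256 0.0443 0.0427] chest [ -63.9126 -222.3764   42.7367] head 1.4267593269539 F [ 0.3246  0.6239 -0.3455] w 16.72280087693996
shift [  1.4 -16.1 -57.3] twist -0.0
```

View pics/w4.png

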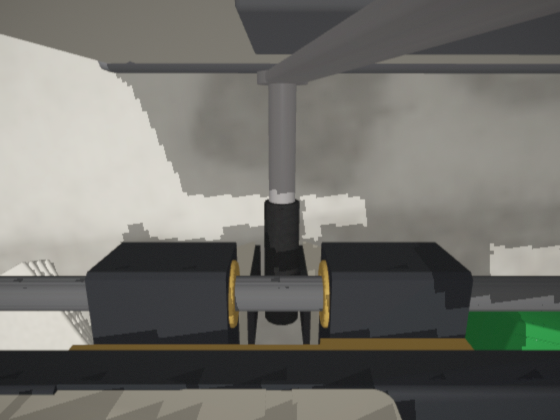

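{"fn": "move_arm", "kwargs": {"steps": [[0, 0, 0, 0], [0, 0, 0, 0], [0, -8, -4, 0], [0, -16, -15, 0], [0, -16, -35, 0], [0, -16, -57, 0], [0, -16, -57, 0]]}}

```text
clock: 5.7
position: [0.5096, 0.0464, 0.2602]
ee_rot: [2.375, 2.055, 0.003]
force: [0.8, -2.0, -5.6]
width: 0.143
```

```bash
python3 - <<'E'
from h import *
plan(c2w((-.080,-.221,.225)),P0[2]+np.pi/2)
cv2.imwrite('pics/w5.png',arm.get_image('wrist')[:,:,::-1])
cv2.imwrite('pics/s5.png',arm.get_image('scene')[:,:,::-1])
E
```

```text
t 5.7 grasp now [0.5099 0.0465 0.1012] chest [ -79.7711 -222.5039  101.1753] head 1.4266445596776731 F [ 0.849  -2.0102 -5.557 ] w 13.164131707950819
shift [   1.6    0.  -123.8] twist -0.0
```

View pics/w5.png

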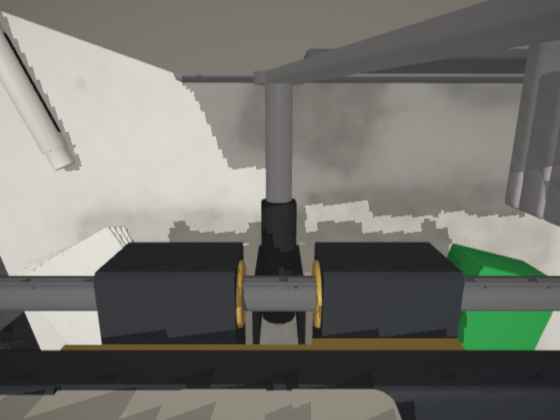

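View pics/s5.png

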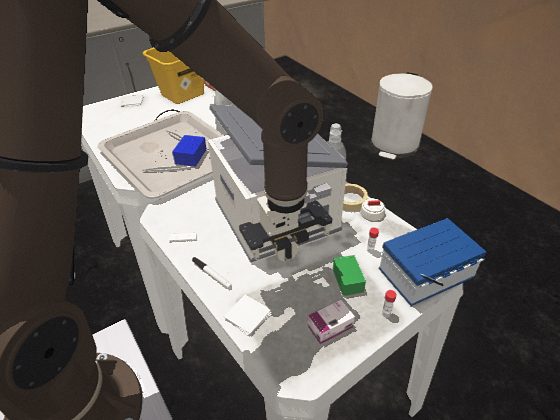

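{"fn": "move_arm", "kwargs": {"steps": [[0, 0, -18, 0], [0, 0, -38, 0], [0, 0, -58, 0], [0, 0, -78, 0], [0, 0, -98, 0], [0, 0, -114, 0], [0, 0, -124, 0], [0, 0, -124, 0]]}}

```text
clock: 6.8
position: [0.5099, 0.0465, 0.383]
ee_rot: [2.375, 2.055, 0.001]
force: [-0.2, -0.8, -3.2]
width: 0.148
```

```bash
python3 - <<'E'
from h import *
plan(c2w((.015,-.2225,.215)),P0[2]+np.pi/2)
cv2.imwrite('pics/w6.png',arm.get_image('wrist')[:,:,::-1])
cv2.imwrite('pics/s6.png',arm.get_image('scene')[:,:,::-1])
E
```

```text
t 6.8 grasp now [0.51   0.0465 0.224 ] chest [ -79.7016 -222.4585  223.9985] head 1.4266329716470973 F [-0.194  -0.8106 -3.1586] w 13.610519261223708
shift [-0.  94.7  9.1] twist -0.0
```

View pics/w6.png

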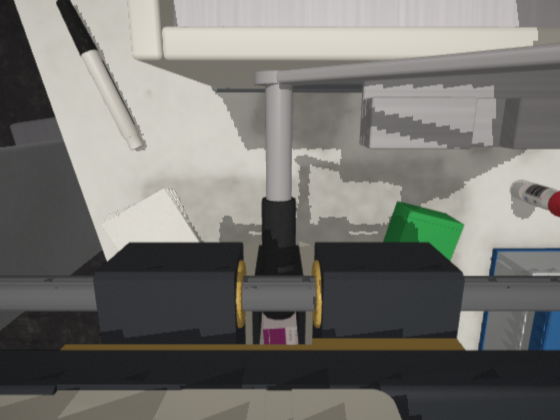

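View pics/s6.png

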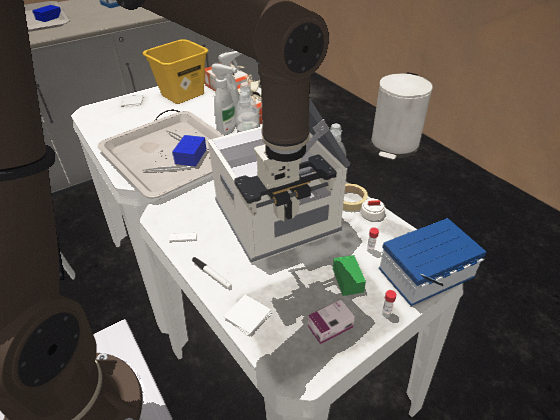

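```bash
python3 - <<'E'
from h import *
a=cv2.imread('pics/w6.png')
cv2.imwrite('pics/w6c.png',cv2.resize(a[60:170,240:560],None,fx=2.5,fy=2.5,interpolation=cv2.INTER_NEAREST))
s=arm.observe();W=wpose(s)
for uv in [(370,147),(474,147),(365,83),(279,180)]: print(uv,w2c(onz('wrist',uv,.197,W))*1000)
print(w2c(onz('wrist',(279,150),.221,W))*1000,w2c(onz('wrist',(276,200),.221,W))*1000)
E
```

```text
(370, 147) [ -39.3067 -171.2146  197.    ]
(474, 147) [   5.8092 -171.1953  197.    ]
(365, 83) [ -43.0167 -144.7861  197.    ]
(279, 180) [ -78.8077 -185.7634  197.    ]
[ -78.8105 -170.0557  221.    ] [ -79.9528 -189.1702  221.    ]
```

View pics/w6c.png

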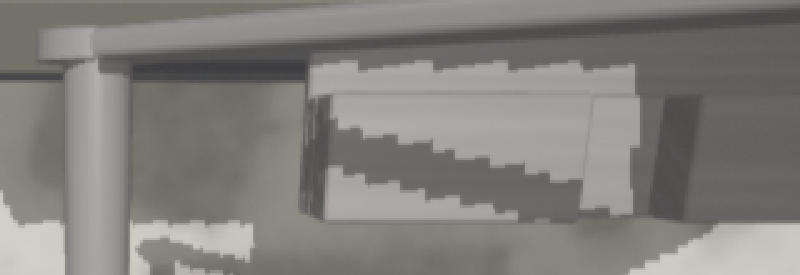

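{"fn": "move_arm", "kwargs": {"steps": [[0, 15, 0, 0], [0, 35, 0, 0], [0, 55, 0, 0], [0, 75, 0, 0], [0, 88, 0, 0], [0, 93.5, 0, 0], [0, 93.5, 0, 0], [0, 93.5, 0, 0]]}}

```text
clock: 7.9
position: [0.602, 0.0332, 0.3829]
ee_rot: [-2.375, -2.056, -0.0]
force: [-0.9, -0.1, 1.9]
width: 0.142
```

```bash
python3 - <<'E'
from h import *
plan(c2w((.0145,-.2225,.192)),P0[2]+np.pi/2)
s=arm.observe();W=wpose(s)
cv2.imwrite('pics/w7.png',arm.get_image('wrist')[:,:,::-1])
cv2.imwrite('pics/s7.png',arm.get_image('scene')[:,:,::-1])
E
```

```text
t 7.9 grasp now [0.602  0.0332 0.2239] chest [  13.2126 -222.4333  223.8856] head 1.4268031974508708 F [-0.8662 -0.0564  1.8665] w 12.992746627286746
shift [-0.1  1.3 31.9] twist -0.0
```

View pics/w7.png

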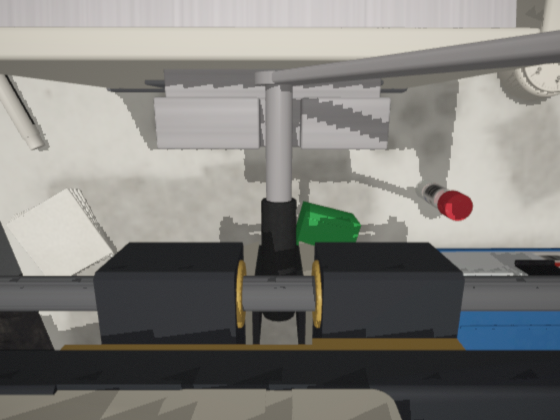

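View pics/s7.png

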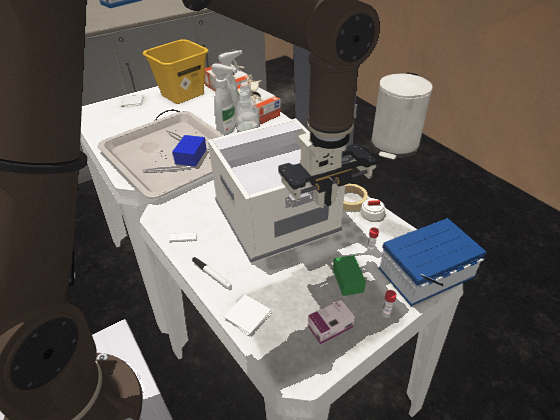

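```bash
python3 - <<'E'
from h import *
W=wpose(arm.observe()); a=cv2.imread('pics/w7.png')
cv2.imwrite('pics/w7c.png',cv2.resize(a[60:170,140:410],None,fx=2.9,fy=2.9,interpolation=cv2.INTER_NEAREST))
for uv in [(156,147),(259,147),(301,147),(387,147)]: print(uv,w2c(onz('wrist',uv,.197,W))*1000)
print([w2c(onz('wrist',(279,v),.221,W))*1000 for v in (100,147)])
E
```

```text
(156, 147) [ -39.0933 -171.2492  197.    ]
(259, 147) [   5.8444 -171.2258  197.    ]
(301, 147) [  24.1609 -171.2162  197.    ]
(387, 147) [  61.6525 -171.1967  197.    ]
[array([  14.5454, -152.0939,  221.    ]), array([  14.5584, -168.9489,  221.    ])]
```

View pics/w7c.png

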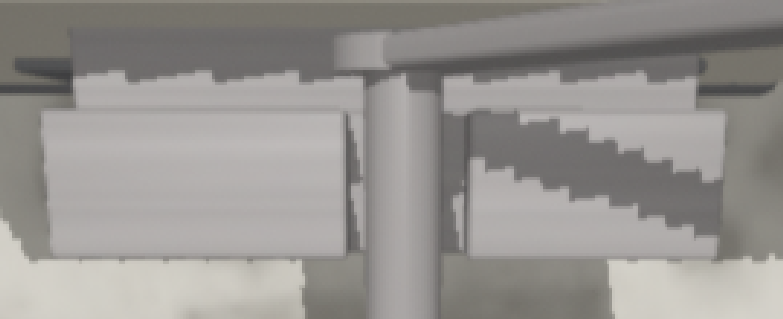

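{"fn": "move_arm", "kwargs": {"steps": [[0, 0.4, 8, 0], [0, 0.4, 16, 0], [0, 0.4, 22, 0], [0, 0.4, 26, 0], [0, 0.4, 29, 0], [0, 0.4, 29, 0]]}}

```text
clock: 8.75
position: [0.6025, 0.0331, 0.3533]
ee_rot: [-2.375, -2.055, 0.001]
force: [-1.4, -0.2, -1.6]
width: 0.142
```

```bash
python3 - <<'E'
from h import *
plan(c2w((.0145,-.2225,.192)),P0[2]+np.pi/2)
cv2.imwrite('pics/w8.png',arm.get_image('wrist')[:,:,::-1])
E
```

```text
t 8.75 grasp now [0.6024 0.0331 0.1943] chest [  13.6267 -222.454   194.3317] head 1.4267551854756568 F [-1.3797 -0.1632 -1.5632] w 13.025444198058823
shift [-0.   0.9  2.3] twist -0.0
```

View pics/w8.png

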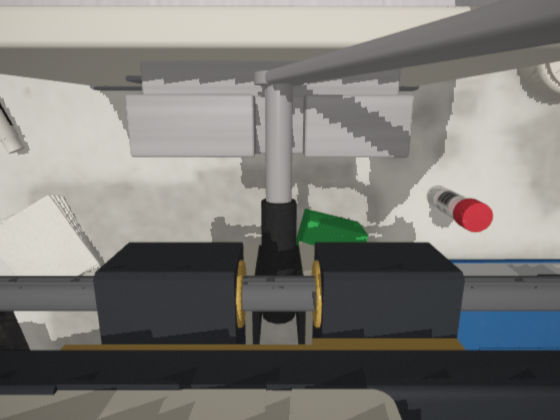

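{"fn": "move_arm", "kwargs": {"steps": [[0, 0, 1, 0], [0, 0, 2, 0], [0, 0, 2, 0]]}}

```text
clock: 9.18
position: [0.6027, 0.0331, 0.3518]
ee_rot: [2.376, 2.056, 0.0]
force: [-1.2, -0.1, -0.5]
width: 0.14
```

{"fn": "move_arm", "kwargs": {"steps": [[0, 0, 1, 0], [0, 0, 2, 0], [0, 0, 2, 0]]}}

```text
clock: 9.55
position: [0.6035, 0.0328, 0.3515]
ee_rot: [2.374, 2.054, 0.005]
force: [-3.2, -1.1, 11.5]
width: 0.142
```

{"fn": "move_arm", "kwargs": {"steps": [[0, 0, -1.5, 0], [0, 0, -1.5, 0], [0, 0, -1.5, 0]], "grip": 24}}

```text
clock: 9.93
position: [0.6027, 0.0333, 0.351]
ee_rot: [-2.375, -2.056, 0.0]
force: [-1.1, 0.5, 0.3]
width: 0.261
```

```bash
python3 - <<'E'
from h import *
plan(c2w((.0145,-.2225,.192)),P0[2]+np.pi/2)
cv2.imwrite('pics/w9.png',arm.get_image('wrist')[:,:,::-1])
E
```

```text
t 9.925 grasp now [0.6027 0.0333 0.192 ] chest [  13.883  -222.2403  191.9912] head 1.426928824618692 F [-1.0603  0.5154  0.2878] w 23.987144371856502
shift [-0.3  0.6 -0. ] twist -0.0
```

View pics/w9.png

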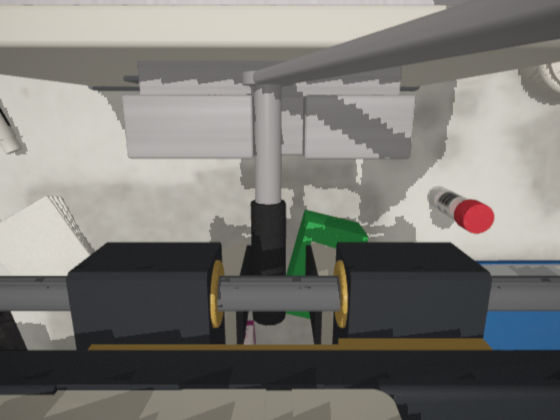

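{"fn": "move_arm", "kwargs": {"steps": [[0, 0, 0, 0], [0, 0, 0, 0], [0, 0, 0, 0]], "grip": 34}}

```text
clock: 10.35
position: [0.6027, 0.0331, 0.3512]
ee_rot: [-2.376, -2.056, -0.0]
force: [0.2, -0.2, 0.5]
width: 0.368
```

```bash
python3 - <<'E'
from h import *
plan(c2w((.0145,-.2225,.192)),P0[2]+np.pi/2)
cv2.imwrite('pics/w10.png',arm.get_image('wrist')[:,:,::-1])
E
```

```text
t 10.35 grasp now [0.6027 0.0331 0.1922] chest [  13.9607 -222.4291  192.2124] head 1.4266843249957843 F [ 0.2003 -0.1512  0.4821] w 33.81031253767149
shift [-0.1  0.5  0.2] twist -0.0
```

View pics/w10.png

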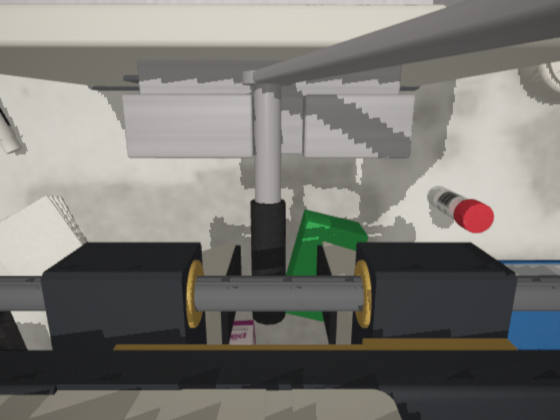

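```bash
python3 - <<'E'
from h import *
C=[onz('top',(335+u/14-.5,210+v/14-.5),.04) for u,v in ((163,38),(407,38),(407,445),(160,445))]
C=np.array(C);print(C,np.linalg.norm(C[0]-C[3]),np.linalg.norm(C[0]-C[1]))
c=C.mean(0);e=C[0]+C[1]-C[2]-C[3];h=np.arctan2(e[1],e[0]);print(c,h)
plan([c[0],c[1],.2],h); plan([c[0],c[1],.2],h+np.pi);print(arm.observe()['joints'])
E
```

```text
[[ 0.5593 -0.0923  0.04  ]
 [ 0.558  -0.1429  0.04  ]
 [ 0.4738 -0.1375  0.04  ]
 [ 0.4751 -0.0868  0.04  ]] 0.0843356874781309 0.05065945440171049
[ 0.5165 -0.1149  0.04  ] -0.06460043379937001
t 10.4 grasp now [0.6027 0.0331 0.1922] chest [  13.9499 -222.4443  192.2076] head 1.4266736922515042 F [-0.5205 -0.3447 -0.427 ] w 33.71273980645892
shift [-158.8  -64.    -7.8] twist 1.491
t 10.4 grasp now [0.6027 0.0331 0.1922] chest [  13.9499 -222.4443  192.2076] head 1.4266736922515042 F [-0.5205 -0.3447 -0.427 ] w 33.71273980645892
shift [-158.8  -64.    -7.8] twist -1.65
[-0.4835  0.474   0.4917  1.7242 -0.2577  1.008  -0.0432]
```

{"fn": "move_arm", "kwargs": {"steps": [[-10, 0, 0, 0], [-25, 0, -20, 0], [-40, 0, -60, 0], [-50, 0, -115, 0], [-50, 0, -160, 0], [-50, 0, -160, 0]]}}

```text
clock: 11.15
position: [0.5958, -0.018, 0.5151]
ee_rot: [2.374, 2.052, 0.008]
force: [-0.1, -0.0, -1.1]
width: 0.371
```

```bash
python3 - <<'E'
from h import *
s=arm.observe();np.save('w11.npy',wpose(s));print(s['joints'])
cv2.imwrite('pics/w11.png',arm.get_image('wrist')[:,:,::-1])
cv2.imwrite('pics/t11.png',arm.get_image('top')[:,:,::-1])
cv2.imwrite('pics/s11.png',arm.get_image('scene')[:,:,::-1])
plan([.5,-.07,.2],0)
E
```

```text
[-0.45    0.3361  0.5527  1.5065 -0.1797  1.3428 -0.0282]
t 11.3 grasp now [ 0.595  -0.0167  0.3513] chest [  13.441 -272.851  351.317] head 1.4263487381321895 F [-0.352  -0.1507 -0.5085] w 33.819108490093974
shift [-66.4 -86.1 151.4] twist 1.426
```

View pics/w11.png

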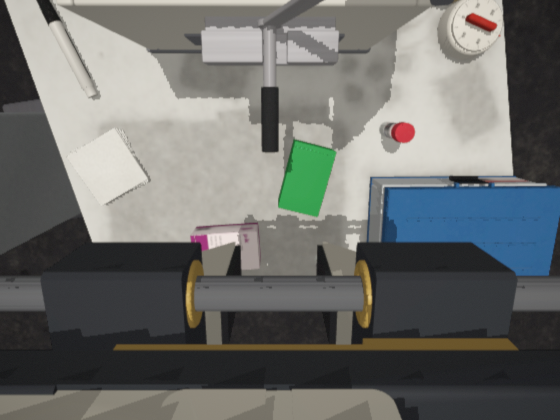

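View pics/s11.png

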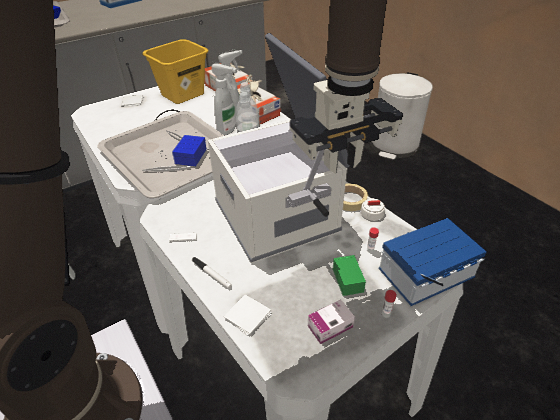

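View pics/t11.png

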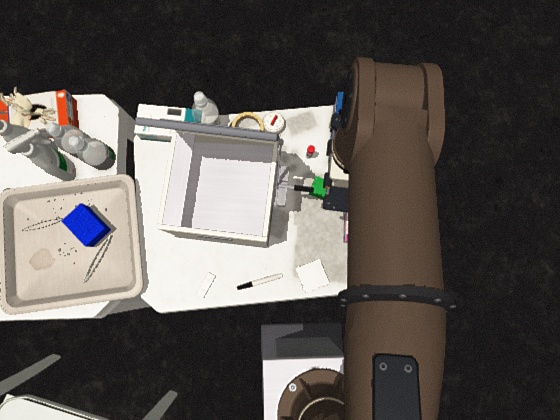

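```bash
python3 - <<'E'
from h import *
print('vial2',onz('top',(370,184),.07),'vial1',onz('top',(311,151),.07),'green',onz('top',(325,202),.03))
W=np.load('w11.npy')
a=cv2.imread('pics/w11.png'); cv2.imwrite('pics/w11c.png',cv2.resize(a[210:290,170:280],None,fx=6,fy=6,interpolation=cv2.INTER_NEAREST))
E
```

```text
vial2 [ 0.6345 -0.1592  0.07  ] vial1 [0.7364 0.0054 0.07  ] green [ 0.5927 -0.0338  0.03  ]
```

{"fn": "move_arm", "kwargs": {"steps": [[-20, -20, 0, 0.18], [-45, -40, 0, 0.36], [-65, -58, 0, 0.54], [-65, -75, 0, 0.72], [-65, -75, 0, 0.9], [-65, -75, 0, 1.08], [-65, -75, 0, 1.26], [-65, -75, 0, 1.42], [-65, -75, 0, 1.491], [-65, -75, 0, 1.491]], "grip": 91}}

```text
clock: 12.55
position: [0.5117, -0.0697, 0.51]
ee_rot: [3.14, -0.1, -0.003]
force: [0.0, 0.4, 0.3]
width: 0.991
```

```bash
python3 - <<'E'
from h import *
plan([.5165,-.115,.2],-.065)
s=arm.observe();np.save('w12.npy',wpose(s));print(s['joints'])
cv2.imwrite('pics/w12.png',arm.get_image('wrist')[:,:,::-1])
E
```

```text
t 12.55 grasp now [ 0.5114 -0.0698  0.351 ] chest [ -61.7187 -337.3423  351.0397] head -0.06362453069911586 F [0.0118 0.4396 0.2901] w 90.95156959586204
shift [  8.3  44.7 151. ] twist 0.001
[-0.648   0.211   0.846   1.7116 -0.1628  1.2945 -1.4025]
```

View pics/w12.png

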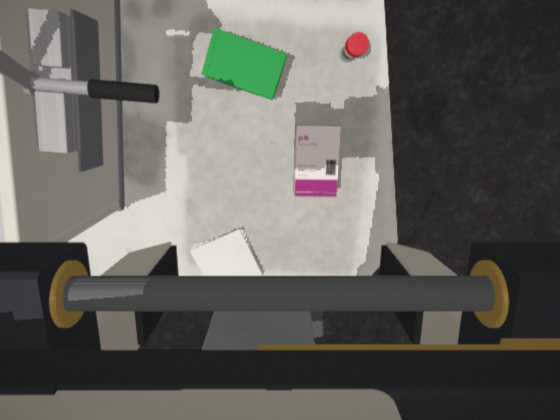

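```bash
python3 - <<'E'
from h import *
a=cv2.imread('pics/w12.png'); cv2.imwrite('pics/w12c.png',cv2.resize(a[115:205,280:350],None,fx=6.5,fy=6.5,interpolation=cv2.INTER_NEAREST))
E
```

```text
(no output)
```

View pics/w12c.png

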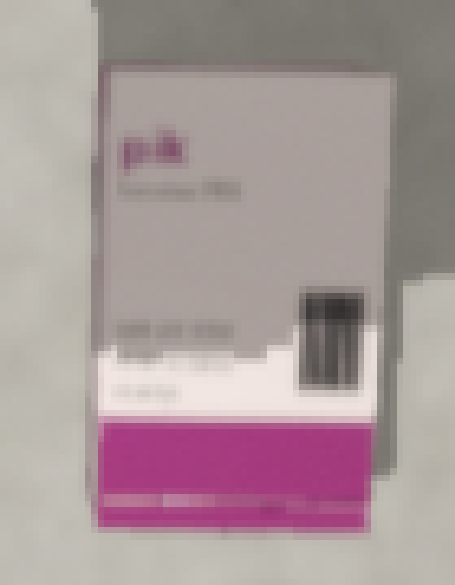

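```bash
python3 - <<'E'
from h import *
W=np.load('w12.npy')
C=np.array([onz('wrist',(280+u/6.5-.5,115+v/6.5-.5),.04,W) for u,v in ((107,70),(394,74),(370,530),(96,528))])
print(C,np.linalg.norm(C[0]-C[3]),np.linalg.norm(C[1]-C[2]),np.linalg.norm(C[0]-C[1]),np.linalg.norm(C[3]-C[2]))
c=C.mean(0);e=C[0]+C[1]-C[2]-C[3];f=C[1]+C[2]-C[0]-C[3];h=np.arctan2(e[1],e[0]);print(c,h,np.arctan2(f[1],f[0])+np.pi/2)
plan([c[0],c[1],.025],h)
E
```

```text
[[ 0.5602 -0.0944  0.04  ]
 [ 0.5563 -0.1458  0.04  ]
 [ 0.4725 -0.1395  0.04  ]
 [ 0.4762 -0.088   0.04  ]] 0.08430938526867966 0.08400222617360394 0.051562861617542304 0.0516165764933082
[ 0.5163 -0.1169  0.04  ] -0.07544172546197371 -0.07371263786966509
t 12.6 grasp now [ 0.5115 -0.0698  0.3513] chest [ -61.6045 -337.3169  351.2623] head -0.062446300557019406 F [-0.3534 -0.3364  0.359 ] w 90.91791239322728
shift [  8.4  46.6 326.3] twist 0.013
```

{"fn": "move_arm", "kwargs": {"steps": [[4, 23, 50, 0.013], [8.4, 46.6, 100, 0.013], [8.4, 46.6, 150, 0.013], [8.4, 46.6, 200, 0.013], [8.4, 46.6, 250, 0.013], [8.4, 46.6, 290, 0.013], [8.4, 46.6, 315, 0.013], [8.4, 46.6, 326, 0.013], [8.4, 46.6, 326, 0.013]]}}

```text
clock: 13.72
position: [0.5172, -0.1171, 0.1849]
ee_rot: [-3.139, 0.121, 0.002]
force: [-0.3, -0.8, 0.1]
width: 0.991
```

{"fn": "move_arm", "kwargs": {"steps": [[0, 0, 0, 0], [0, 0, 0, 0], [0, 0, 0, 0], [0, 0, 0, 0], [0, 0, 0, 0], [0, 0, 0, 0]], "grip": 40, "grip_force": 12}}

```text
clock: 14.48
position: [0.5175, -0.1169, 0.1855]
ee_rot: [-3.139, 0.121, -0.001]
force: [-1.6, 1.1, 6.4]
width: 0.585
```

```bash
python3 - <<'E'
from h import *
plan([.5163,-.1169,.025],-.0755)
cv2.imwrite('pics/w13.png',arm.get_image('wrist')[:,:,::-1])
E
```

```text
t 14.475 grasp now [ 0.5175 -0.1169  0.0265] chest [ -48.8658 -383.1012   26.4622] head -0.07719812554253246 F [-1.639   1.0802  6.4221] w 53.7460402956007
shift [-1.2  0.1  1.5] twist -0.002
```

View pics/w13.png

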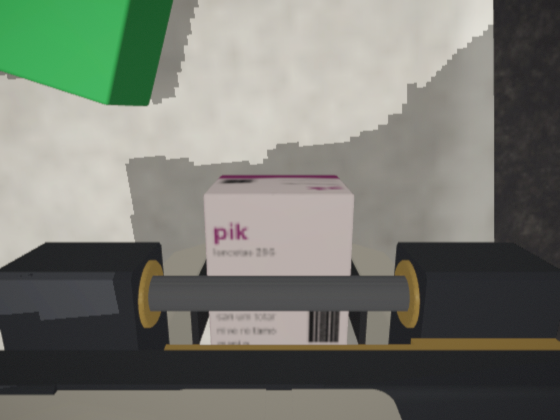

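{"fn": "move_arm", "kwargs": {"steps": [[0, 0, -15, 0], [0, 0, -60, 0], [0, 0, -110, 0], [0, 0, -160, 0], [0, 0, -210, 0], [0, 0, -260, 0], [0, 0, -290, 0], [0, 0, -290, 0]]}}

```text
clock: 15.52
position: [0.5173, -0.1178, 0.4778]
ee_rot: [-3.139, 0.122, -0.007]
force: [0.1, -0.1, -2.1]
width: 0.589
```

```bash
python3 - <<'E'
from h import *
plan(c2w((-.080,-.005,.316)),P0[2]+np.pi/2);print(arm.observe()['joints'])
cv2.imwrite('pics/w14.png',arm.get_image('wrist')[:,:,::-1])
E
```

```text
t 15.525 grasp now [ 0.518  -0.1177  0.3188] chest [ -48.2954 -383.8569  318.8026] head -0.077916717835672 F [ 0.0984 -0.0774 -2.1083] w 54.043873595631176
shift [  -6.7 -380.1    3. ] twist -1.505
[-0.5554  0.2739  0.8814  1.7408 -0.225   1.228  -1.2655]
```

View pics/w14.png

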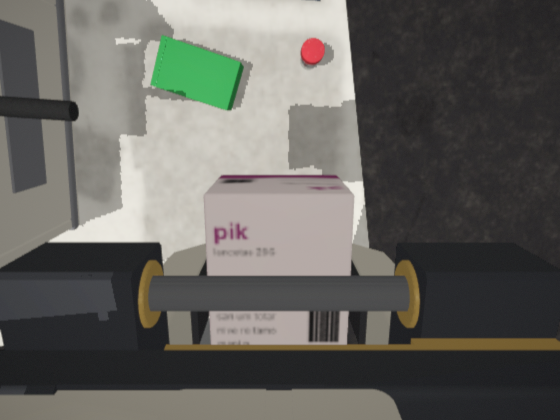

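{"fn": "move_arm", "kwargs": {"steps": [[-15, -20, 0, -0.18], [-35, -45, 0, -0.36], [-45, -75, 0, -0.54], [-50, -105, 0, -0.72], [-50, -140, 0, -0.9], [-50, -180, 0, -1.08], [-50, -220, 0, -1.26], [-45, -260, 0, -1.42], [-35, -300, 0, -1.505], [-22, -340, 0, -1.505], [-12, -365, 0, -1.505], [-7, -380, 0, -1.505], [-7, -380, 0, -1.505], [-7, -380, 0, -1.505]]}}

```text
clock: 17.32
position: [0.5396, 0.261, 0.4751]
ee_rot: [2.376, 2.055, -0.001]
force: [-0.4, 0.2, -1.4]
width: 0.589
```

```bash
python3 - <<'E'
from h import *
plan(c2w((-.055,-.005,.215)),P0[2]+np.pi/2);s=arm.observe();print(s['joints']);np.save('w15.npy',wpose(s))
cv2.imwrite('pics/w15.png',arm.get_image('wrist')[:,:,::-1])
cv2.imwrite('pics/s15.png',arm.get_image('scene')[:,:,::-1])
E
```

```text
t 17.325 grasp now [0.5395 0.2609 0.3161] chest [-81.2065  -6.0892 316.0806] head 1.4261404453353401 F [-0.4343  0.2402 -1.3926] w 54.06142657124003
shift [  1.2  26.2 101.1] twist -0.001
[-0.8745  0.3589  0.4738  1.5601 -0.1683  1.2643 -0.5203]
```

View pics/w15.png

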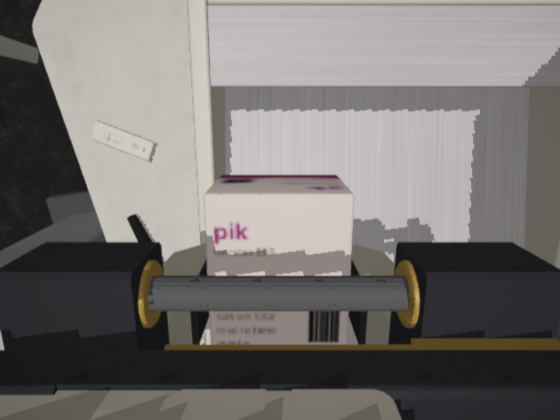

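View pics/s15.png

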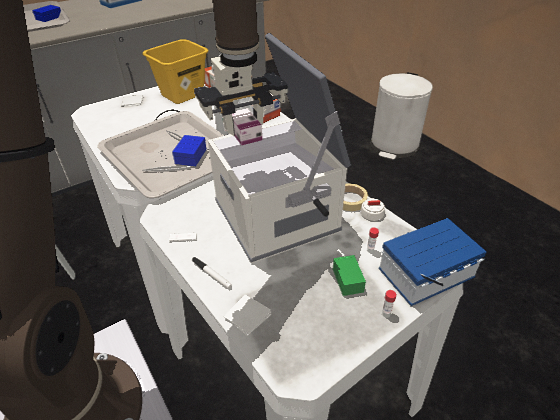

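```bash
python3 - <<'E'
from h import *
W=np.load('w15.npy')
for uv in [(190,60),(209,60),(211,150),(300,85),(500,85),(300,4)]: print(uv,w2c(onz('wrist',uv,.21,W))*1000)
E
```

```text
(190, 60) [-133.9621   90.0637  210.    ]
(209, 60) [-122.383    90.0584  210.    ]
(211, 150) [-123.6521   35.5749  210.    ]
(300, 85) [-66.7397  75.5324 210.    ]
(500, 85) [ 56.9306  75.485  210.    ]
(300, 4) [-67.3826 120.9127 210.    ]
```

{"fn": "move_arm", "kwargs": {"steps": [[0, 15, 20, 0], [0, 33, 45, 0], [0, 33, 70, 0], [0, 33, 90, 0], [0, 33, 102, 0], [0, 33, 102, 0]]}}

```text
clock: 18.18
position: [0.5724, 0.2573, 0.3721]
ee_rot: [-2.375, -2.056, 0.003]
force: [0.6, -0.6, -0.6]
width: 0.591
```

{"fn": "move_arm", "kwargs": {"steps": [[0, 0, 3, 0], [0, 0, 6, 0], [0, 0, 9, 0], [0, 0, 9, 0]]}}

```text
clock: 18.68
position: [0.5723, 0.2578, 0.3641]
ee_rot: [-2.374, -2.057, 0.0]
force: [0.5, -0.1, -1.8]
width: 0.589
```

```bash
python3 - <<'E'
from h import *
plan(c2w((-.048,-.005,.195)),P0[2]+np.pi/2)
cv2.imwrite('pics/w16.png',arm.get_image('wrist')[:,:,::-1])
cv2.imwrite('pics/s16.png',arm.get_image('scene')[:,:,::-1])
E
```

```text
t 18.675 grasp now [0.5722 0.2577 0.2051] chest [-48.3765  -4.4728 205.121 ] head 1.4278176955540192 F [ 0.4951 -0.1178 -1.7747] w 54.100154020073276
shift [-0.5  0.4 10.1] twist 0.001
```

View pics/w16.png

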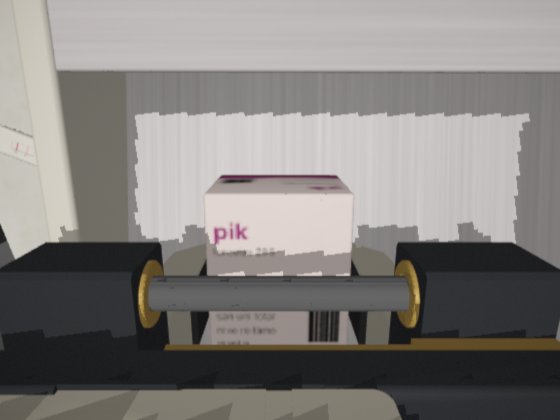

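No contact yet; the carton is just above the slope. I'll lower it gently until it pivots flat.

{"fn": "move_arm", "kwargs": {"steps": [[0, 0, 2, 0], [0, 0, 4, 0], [0, 0, 4, 0]]}}

```text
clock: 19.15
position: [0.5725, 0.2585, 0.3606]
ee_rot: [-2.374, -2.058, -0.003]
force: [-0.2, 4.4, 3.6]
width: 0.584
```

{"fn": "move_arm", "kwargs": {"steps": [[0, 0, 2, 0], [0, 0, 4, 0], [0, 0, 4, 0]], "grip_force": 6}}

```text
clock: 19.52
position: [0.5723, 0.2573, 0.3558]
ee_rot: [2.375, 2.056, -0.002]
force: [0.7, 0.0, 0.4]
width: 0.591
```

```bash
python3 - <<'E'
from h import *
plan(c2w((-.048,-.005,.195)),P0[2]+np.pi/2)
cv2.imwrite('pics/w17.png',arm.get_image('wrist')[:,:,::-1])
E
```

```text
t 19.525 grasp now [0.5722 0.2572 0.1968] chest [-48.3465  -5.0141 196.779 ] head 1.4273310605631677 F [0.7233 0.03   0.4085] w 54.21178801110832
shift [0.  0.3 1.8] twist 0.0
```

View pics/w17.png

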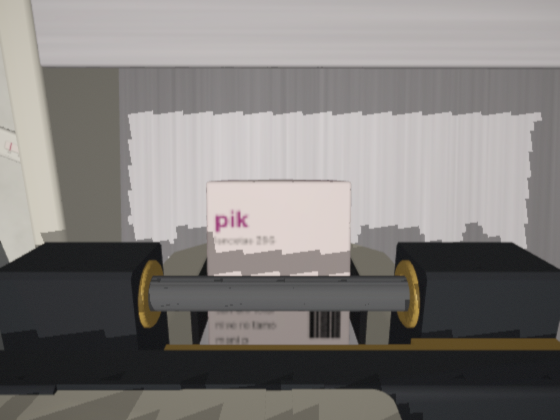

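{"fn": "move_arm", "kwargs": {"steps": [[0, 0, 1, 0], [0, 0, 1.5, 0], [0, 0, 1.5, 0]]}}

```text
clock: 19.95
position: [0.5723, 0.2575, 0.3546]
ee_rot: [2.375, 2.057, -0.001]
force: [-0.5, 0.3, -0.5]
width: 0.586
```

{"fn": "move_arm", "kwargs": {"steps": [[0, 0, 0, 0], [0, 0, 0, 0], [0, 0, 0, 0]], "grip": 70}}

```text
clock: 20.32
position: [0.5724, 0.2576, 0.3548]
ee_rot: [2.375, 2.057, 0.0]
force: [0.4, -0.4, -0.1]
width: 0.758
```

{"fn": "move_arm", "kwargs": {"steps": [[0, 0, -15, 0], [0, 0, -50, 0], [-20, 0, -85, 0], [-50, 0, -100, 0], [-90, 0, -100, 0], [-90, 0, -100, 0]]}}

```text
clock: 21.08
position: [0.5593, 0.1633, 0.4555]
ee_rot: [2.38, 2.049, -0.0]
force: [0.4, 0.4, -0.7]
width: 0.764
```

```bash
python3 - <<'E'
from h import *
plan(c2w((-.048,-.065,.21)),P0[2]+np.pi/2)
s=arm.observe();np.save('w18.npy',wpose(s))
cv2.imwrite('pics/w18.png',arm.get_image('wrist')[:,:,::-1])
cv2.imwrite('pics/s18.png',arm.get_image('scene')[:,:,::-1])
E
```

```text
t 21.075 grasp now [0.5594 0.1632 0.2965] chest [-47.58   -99.893  296.5382] head 1.4211711709845545 F [ 0.3677  0.3779 -0.7437] w 70.11148274123278
shift [35.  -0.7 86.5] twist -0.006
```

View pics/w18.png

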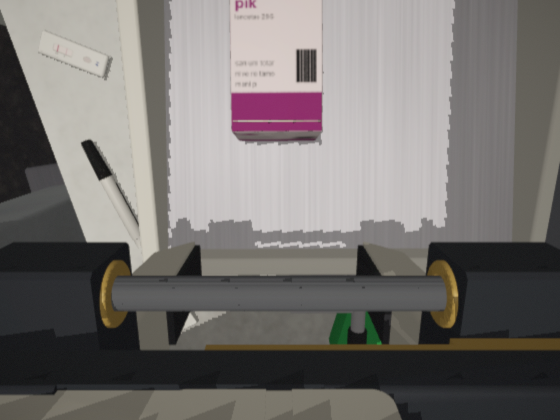

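View pics/s18.png

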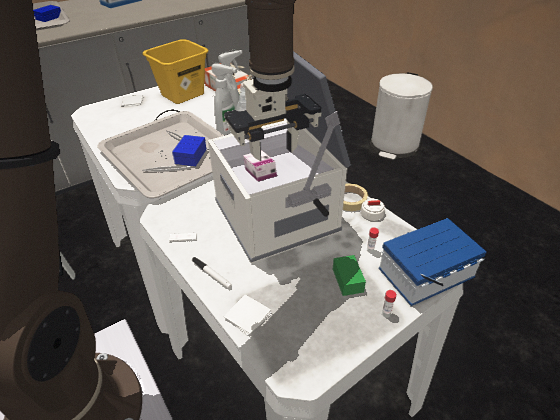

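```bash
python3 - <<'E'
from h import *
W=np.load('w18.npy')
c,s=np.cos(.21),np.sin(.21)
for u in (232,322):
    o,d=ray('wrist',(u,131),W); oc=w2c(o);dc=w2c(o+d)-oc
    # plane n=40: -> (y*s + (z-.168)*c)=.040
    t=(.040-(oc[1]*s+(oc[2]-.168)*c))/(dc[1]*s+dc[2]*c); X=oc+t*dc
    print(X*1000,'s',(X[1]*c-(X[2]-.168)*s)*1000)
E
```

```text
[-72.3005 -44.5365 218.3911] s -54.062579356701455
[-21.4665 -44.8006 218.4474] s -54.332596352607595
```

{"fn": "move_arm", "kwargs": {"steps": [[30, 0, 10, -0.005], [30, 0, 40, -0.005], [30, 0, 65, -0.005], [30, 0, 80, -0.005], [30, 0, 87, -0.005], [30, 0, 87, -0.005]], "grip": 10, "grip_force": 20}}

```text
clock: 21.92
position: [0.5639, 0.1988, 0.3677]
ee_rot: [-2.369, -2.063, 0.0]
force: [0.4, -0.2, 0.2]
width: 0.161
```

```bash
python3 - <<'E'
from h import *
plan(c2w((-.047,.018,.190)),P0[2]+np.pi/2)
s=arm.observe();np.save('w19.npy',wpose(s))
cv2.imwrite('pics/w19.png',arm.get_image('wrist')[:,:,::-1])
E
```

```text
t 21.925 grasp now [0.5639 0.1988 0.2087] chest [-48.2003 -64.0545 208.6738] head 1.4331034265479585 F [ 0.4291 -0.221   0.2168] w 14.76347638835591
shift [82.   1.7 18.7] twist 0.006
```

View pics/w19.png

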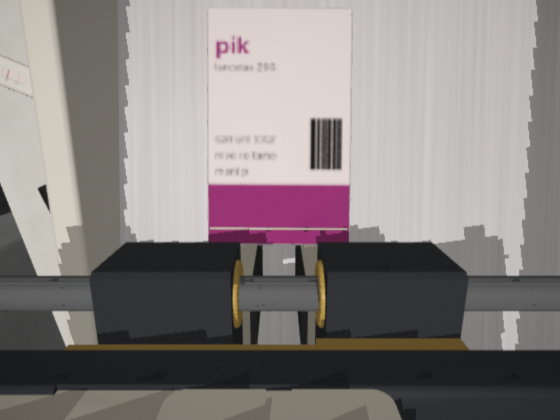

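{"fn": "move_arm", "kwargs": {"steps": [[5, 0.8, 1, 0.006], [10, 1.5, 2.1, 0.006], [18, 1.5, 3.8, 0.006], [26, 1.5, 5.5, 0.006], [34, 1.5, 7.2, 0.006], [42, 1.5, 8.9, 0.006], [50, 1.5, 10.6, 0.006], [58, 1.5, 12.3, 0.006], [64, 1.5, 13.6, 0.006], [68, 1.5, 14.5, 0.006], [68, 1.5, 14.5, 0.006]]}}

```text
clock: 23.35
position: [0.5746, 0.2658, 0.3531]
ee_rot: [-2.375, -2.056, 0.0]
force: [0.3, 0.1, 0.5]
width: 0.108
```

```bash
python3 - <<'E'
from h import *
plan(c2w((-.047,.018,.190)),P0[2]+np.pi/2)
s=arm.observe();np.save('w20.npy',wpose(s))
cv2.imwrite('pics/w20.png',arm.get_image('wrist')[:,:,::-1])
E
```

```text
t 23.35 grasp now [0.5746 0.2658 0.1941] chest [-47.195    3.8657 194.0935] head 1.4270836942139637 F [0.2781 0.0501 0.5121] w 9.957208062426044
shift [14.1  0.2  4.1] twist 0.0
```

View pics/w20.png

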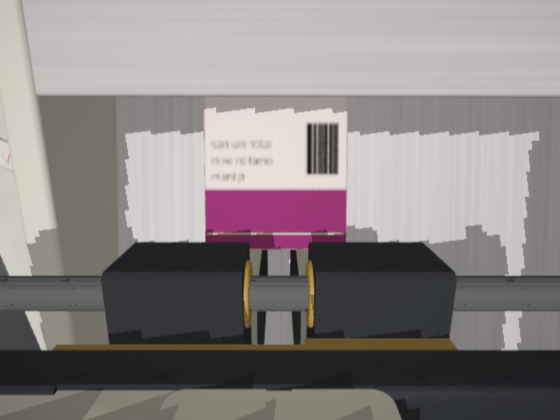

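{"fn": "move_arm", "kwargs": {"steps": [[3, 0, 0.6, 0], [6, 0, 1.3, 0], [9, 0, 1.9, 0], [11, 0, 2.3, 0], [11, 0, 2.3, 0]]}}

```text
clock: 24.02
position: [0.5762, 0.2766, 0.3509]
ee_rot: [-2.375, -2.056, -0.0]
force: [0.7, -1.2, -0.7]
width: 0.111
```

{"fn": "move_arm", "kwargs": {"steps": [[1, 0, 0.2, 0], [2, 0, 0.4, 0], [3, 0, 0.6, 0], [3, 0, 0.6, 0]]}}

```text
clock: 24.52
position: [0.5767, 0.2791, 0.3503]
ee_rot: [2.376, 2.055, -0.001]
force: [-0.1, -1.2, 0.6]
width: 0.109
```

{"fn": "move_arm", "kwargs": {"steps": [[1, 0, 0.2, 0], [2, 0, 0.4, 0], [3, 0, 0.6, 0], [3, 0, 0.6, 0]]}}

```text
clock: 25.02
position: [0.5771, 0.2801, 0.3501]
ee_rot: [2.377, 2.053, -0.005]
force: [-5.2, -8.9, 9.1]
width: 0.111
```

```bash
python3 - <<'E'
from h import *
plan(c2w((-.047,.018,.190)),P0[2]+np.pi/2)
s=arm.observe();np.save('w21.npy',wpose(s))
cv2.imwrite('pics/w21.png',arm.get_image('wrist')[:,:,::-1])
E
```

```text
t 25.025 grasp now [0.5768 0.2796 0.1911] chest [-46.948   17.802  191.0845] head 1.4247576310210432 F [-5.1738 -8.9428  9.0563] w 10.152077322633984
shift [ 0.2 -0.1  1.1] twist -0.002
```

View pics/w21.png

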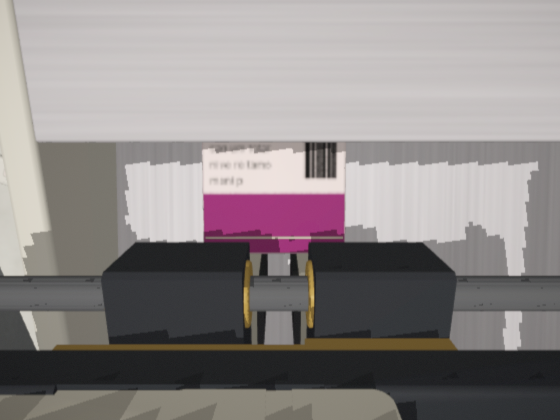

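{"fn": "move_arm", "kwargs": {"steps": [[-3, 0, -0.6, 0], [-12, 0, -4, 0], [-30, 0, -25, 0], [-45, 0, -60, 0], [-60, 0, -100, 0], [-60, 0, -130, 0], [-60, 0, -130, 0]]}}

```text
clock: 25.95
position: [0.5689, 0.2213, 0.4838]
ee_rot: [2.376, 2.053, 0.01]
force: [-0.0, -0.5, -0.7]
width: 0.105
```

```bash
python3 - <<'E'
from h import *
s=arm.observe();W=wpose(s);np.save('w22.npy',W)
plan(c2w((-.047,-.07,.190)),P0[2]+np.pi/2)
a=arm.get_image('wrist')[:,:,::-1];cv2.imwrite('pics/w22.png',a)
cv2.imwrite('pics/s22.png',arm.get_image('scene')[:,:,::-1])
E
```

```text
t 25.95 grasp now [0.5698 0.2218 0.3248] chest [-45.6327 -40.4174 324.8475] head 1.4253341281130374 F [-0.0258 -0.4652 -0.6687] w 9.684317077891759
shift [-30.1  -2.  134.7] twist -0.002
```

View pics/w22.png

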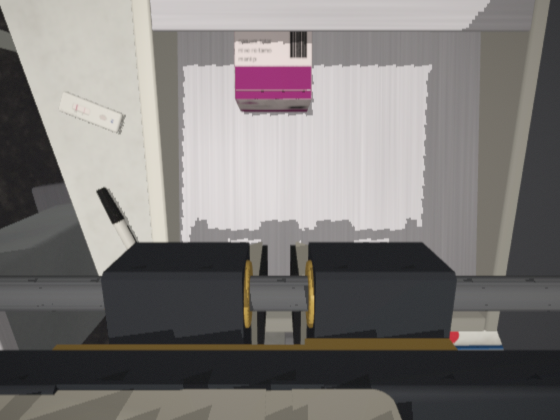

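View pics/s22.png

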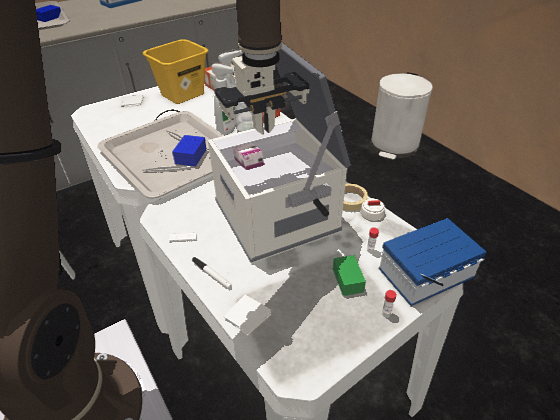

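```bash
python3 - <<'E'
from h import *
W=np.load('w22.npy'); a=cv2.imread('pics/w22.png')
m=(a[:,:,1]<70)&(a[:,:,2]>100)&(a[:,:,0]>70)
cols=[];rows=[]
for u in range(238,309):
    v=np.where(m[60:120,u])[0]
    if len(v): cols.append(u);rows.append(v.max()+60)
p=np.polyfit(cols,rows,1);print(p,rows[::6])
cv2.imwrite('pics/w22c.png',cv2.resize(a[25:120,225:320],None,fx=6,fy=6,interpolation=cv2.INTER_NEAREST))
c,s=np.cos(.21),np.sin(.21)
for u in (236,310):
    v=98.5
    o,d=ray('wrist',(u,v),W); oc=w2c(o);dc=w2c(o+d)-oc
    t=(.040-(oc[1]*s+(oc[2]-.168)*c))/(dc[1]*s+dc[2]*c); X=oc+t*dc
    print(X*1000,'s',(X[1]*c-(X[2]-.168)*s)*1000)
E
```

```text
[-0.001  97.3218] [np.int64(97), np.int64(97), np.int64(97), np.int64(97), np.int64(97), np.int64(97), np.int64(97), np.int64(97), np.int64(97), np.int64(97), np.int64(97), np.int64(97)]
[-72.1949  34.2523 201.5979] s 26.49600759384863
[-22.702   34.2025 201.6085] s 26.44504536624475
```

View pics/w22c.png

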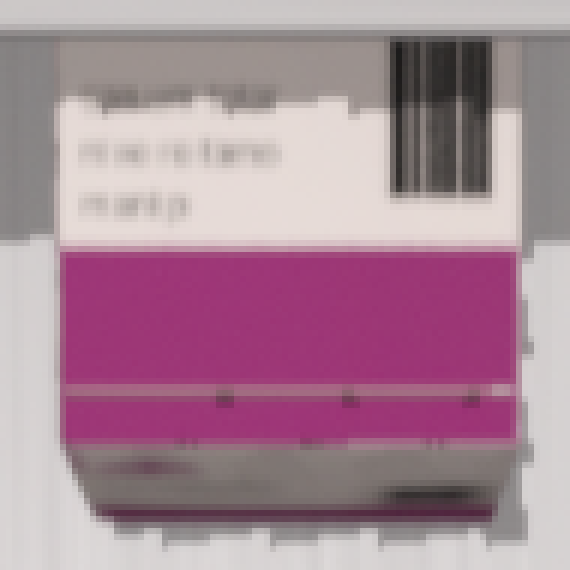

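{"fn": "move_arm", "kwargs": {"steps": [[0, -20, -50, 0], [0, -60, -90, 0], [-20, -110, -120, 0], [-40, -160, -120, 0], [-40, -200, -120, 0], [-40, -200, -120, 0], [-40, -200, -120, 0]]}}

```text
clock: 26.92
position: [0.3651, 0.2118, 0.5993]
ee_rot: [2.375, 2.056, -0.001]
force: [0.4, 0.7, -0.2]
width: 0.105
```

```bash
python3 - <<'E'
from h import *
cv2.imwrite('pics/s23.png',arm.get_image('scene')[:,:,::-1])
b=arm.get_image('top')[:,:,::-1];cv2.imwrite('pics/t23.png',b)
cv2.imwrite('pics/t23c.png',cv2.resize(b[100:310,140:400],None,fx=2.8,fy=2.8))
print(arm.observe()['force'],arm.observe()['clock'])
E
```

```text
[ 0.1302 -0.2439  0.3629] 27.025
```

View pics/s23.png

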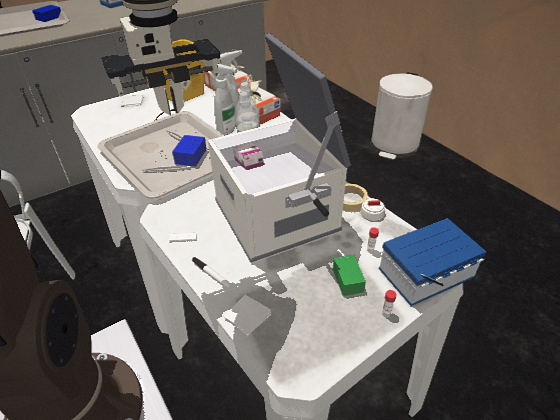

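View pics/t23c.png

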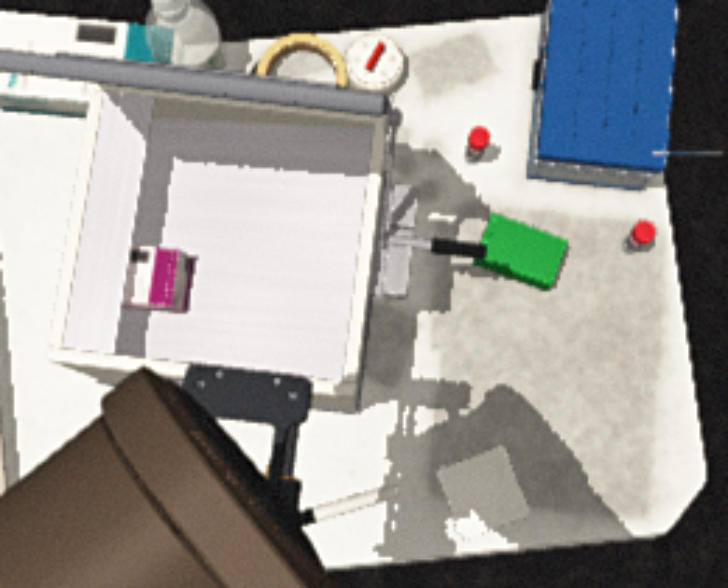

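Lid propped, bar in the notch, carton square under the cover against the stop, bystanders unmoved. Handing in.

```bash
python3 -c "
from cell import arm
print(arm.sign_off())"
```

```text
the job is handed in; nothing more can be done
None
```

I lifted the lid by the stay's grip, brought the bar back over the ledge and set its foot in the notch. I then laid the purple carton flat on the slope, lengthwise, and pushed it down to the stop. The job was handed in at about 27 s of the 64 s allowed.

- **Lid:** the bar bottomed in the notch at its expected height. When I opened the fingers it settled forward against the notch wall and stayed there. The last pictures show the lid still up with the robot clear; I did not measure the lid angle.
- **Carton:** the push stopped dead at about 9 N, almost exactly where the stop should be. Afterwards the carton's upper end measured at 26.5 mm down the slope and square to about 0.001 rad. Nominally it should be at 28 mm, but my chest frame was off by about 1.5 mm in that direction. A remaining gap of up to about 1 mm at the stop would not show, because the cover hides that end.
- **Other checks:** my first chest position was about 5 mm off in x compared with the wrist view of the walls, so I corrected for it before placing the carton. By eye, the vials, green carton, marker and cassette are where they started. I saw no wrist force above about 16 N when I checked it.

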